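Draw a lens blank from behind a spring flap and press it onto its seat

ROBOT

A 6-joint arm with a two-finger parallel gripper is mounted at the origin on a cart in front of the work surface, level with it; the furniture and walls round the work are solid. World frame = base frame: x ahead of the robot, y to its left, z up, the work surface at z = 0. Lengths are in m, angles in degrees, forces in N, time in s.
With the tool pointing down it reaches from about 0.3 to 0.75 m from the base axis. Payload 8.5 kg.
Tool frame: the origin (TCP) lies between the finger pads; the fingertips stand 8 mm ahead of it and the grasp point (between the pads) lies 11 mm behind it; y points along the fingers, z is the direction in which the jaws open and shut, and the axes are right-handed (so a half turn about y gives the same grasp; the last joint's range is limited). The gripper opens to 85 mm and grips with 20 to 120 N. Pads are 22 mm wide; open, the fingers measure 114 mm over their backs; the gripper's body (76 mm by 85 mm) begins 54 mm behind the grasp point. The pads swing forward as they close: fully open they stand 13 mm farther back than shut.
Start: joints at [63.123, 21.807, 74.336, -0, 83.858, -12.336], TCP at [0.138, 0.532, 0.239] pointing down, gripper open.
Joint ranges: [-178.18, 178.18], [-50.72, 133.34], [12.68, 142.11], [-81.47, 261.47], [9.98, 163.14], [-165.26, 165.26]. Speed limits (degrees/s): [136.94, 136.94, 180, 180, 180, 180].

INTERFACE

Orientations are given as a 3x3 rotation matrix whose columns are the frame's x, y, z axes.
In Python, from rig import env, get_image gives the robot as it stands.
- The arm moves only by the tool move_arm, never from a script. Its argument "targets" is one flat list of numbers, 6 for each row, row after row: the shift along the tool's x, y, z in mm, then the turn, a rotation vector about the tool's x, y, z in rad. A call has exactly 5 rows; each row shifts and turns the commanded pose from where the row before left it, along the tool's axes as they then stand; what a row does not reach is not made up. A row lasts 1/8 s, in which the tool goes at most 62.5 mm and 10.7 degrees, less where a joint would pass 70% of its speed; a pose out of reach is approached as far as the arm can. A call is refused whole if a number of a shift passes 62.5 or a number of a turn 0.188, either way. A call with a gripper value outside its range is refused whole. "hand" is the opening, from -1 (shut) to 1 (fully open), so that 0 is half open, set as the call begins (left out, the last holds). The fingers move at their own pace and stop on an object; "squeeze" is the grip in N (left out, the last holds). Time passes only in rows, so rows that do not move let the fingers close, or fill a call up. It gives the time, the measured TCP pose, the force and the opening at its end, in the units of the state.
- env.observe(): the state, without advancing time (a new reading comes with each control period).
- get_image(name): name is "scene" or "top"; returns a dict with "pixels" (480x640x3 uint8, red, green, blue), "z_map" (480x640 float32, m along the optical axis (not along the pixel's ray), 0 where there is no reading), "intrinsics" (3x3 intrinsics, pixels), "R" (3x3) and "t" (3): a world point X has camera coordinates R X + t. Camera axes: x right, y down, z forward; pixel columns grow to the right and rows downward; lengths in m; the calibration is good to about 2 mm. A picture is of the moment at which its call begins.
- env.close_job(): hands the job in, once; it reports no verdict.
The state is a dict: "time_s": time; "q": joint angles; "qvel": joint speeds; "joint_efforts": joint torques, N m; "position": TCP position; "tool_rot": TCP orientation; "ft_force": force on the tool from outside, world axes, zero at the start; "wrist_torque": the same for the moment, N m; "grip_width": finger opening in m.
Only numpy, scipy, OpenCV 4.12 (cv2) and the standard library are available. Lean on these libraries where they do the work, as an engineer would, in place of code of your own. Each camera call takes 0.05 s, during which the arm holds its last target.

TASK

Reach in past the spring flap of the lens dispenser, hold the flap open with the hand while you draw the lens blank out along the slideway to the round blocking seat in front, and press the lens down until the seat has gone fully home. The flap must end up shut again and the loupe and the glue bottle standing near must not be pushed away or tipped.

Things in the scene. Friction and masses are not known exactly. Their poses are not given: they have to be found in the camera images.
- dispenser: grey lens dispenser fixed to the bench, 186 x 98 x 91 mm. Origin on the bench under the middle of the flap; x points into it (its open front faces -x), y across, z up. Housing from x = 0 to 86 mm, side walls 71 mm apart inside, back wall inside face at x = 82 mm, roof top 90.5 mm up. The front is open over its full inside width up to the flap's hinge and closed only by the flap
- slideway_end (a point): middle of the front end of the slick black slideway (friction about 0.15), the housing's flat floor, 12 mm above the bench, that runs out from under the flap to this point at x = -13 mm in the dispenser's frame. Rails 71 mm apart inside, 17 mm high, run beside it on to the seat
- flap (a joint): spring flap, clear plastic with a steel lower edge, 69 mm wide, 3 mm thick; hinged along its top (83 mm up, at x = 3 mm), hanging upright when shut, lower edge 26 mm up, 14 mm over the slideway. Swings inward only: 0 = shut, 1.3 rad = pushed fully in and up. A spring shuts it; 0.5 to 2.5 N at the lower edge pushes it in
- seat (a joint): the blocking seat's blue plate, 54 mm across, on a stiff plunger: 0 = up, its top 11 mm above the bench (1 mm below the slideway); 0.004 m = fully home, top 7 mm above the bench. About 9 N moves it down, and it stays where it is pressed to
- seat_mid (a point): middle of the round blocking seat, at x = -48 mm in the dispenser's frame, 11 mm above the bench (this point does not move with the plate). A half-round stop, 35.5 mm inside radius about it and 17 mm high, closes its front (-x) side
- lens_center (a point): clear round uncut lens blank, 66 mm across, 24 g, flat below and domed on top: 10 mm thick in the middle, 6.6 mm at the edge; its centre, half-way up. It lies behind the flap, centre 35 to 43 mm behind the dispenser's origin, crown 22 mm above the bench. Fingertips pressed on its top with 5 to 8 N drag it along. Fully home its crown is level with the stop's top
- eye_loupe: bystander: black eye loupe, 37 mm across, 34 mm high; origin under its middle
- glue_bottle: bystander: small white glue bottle with a red cap, 27 mm across, 66 mm high; origin under its middle
Mind the look-alikes: they are no part of the job. There is more than one size of the part that bears lens_center; the job needs the largest.

How it is judged:
By the outcome, as a careful person would: the job done as asked, in the order asked, and still so for the second after the job is handed in, with the robot touching nothing.
It also fails if it takes over 61 s, if anything falls off the work surface, if the arm or the gripper's body presses on something with over 40 N, if the wrist force passes 120 N, or if a joint passes its speed limit or range.

## Working session

There is one attempt and no reset: what is moved stays moved. The work goes in short steps, Python scripts to look and compute and a tool call to move; the robot and the scene stay as the last step left them, time stands still between calls to the robot, and variables do not carry over. Pictures are saved under pics/ and viewed, and the job is handed in when it is done.

Besides the shell and the picture viewer there is one more tool, called after "Call:" as name(argument=value, ...) on one line, values as JSON. move_arm: Moves the arm, as the interface text tells. Its arguments: {"type":"object","properties":{"targets":{"type":"array"},"hand":{"type":"number"},"squeeze":{"type":"number"}},"required":["targets"]}

```bash
mkdir -p pics; ls; python3 - <<'E'
from rig import env,get_image
import cv2,numpy as np
for n in("scene","top"):
    d=get_image(n); cv2.imwrite(f"pics/{n}0.png",d["pixels"][:,:,::-1]); np.savez(f"{n}0.npz",**d)
    print(n,d["intrinsics"],d["R"],d["t"])
print(env.observe())
E
```

```text
pics
scene [[536.05605593   0.         327.00096799]
 [  0.         536.05605593 235.53940462]
 [  0.           0.           1.        ]] [[ 0.45876877 -0.88851499  0.00850491]
 [-0.40839888 -0.2193508  -0.8860562 ]
 [ 0.78913977  0.40302151 -0.46349982]] [-0.1869021   0.3229255   0.39988871]
top [[468.60398793   0.         324.50473067]
 [  0.         468.60398793 234.90454911]
 [  0.           0.           1.        ]] [[ 0.07668789 -0.99705313 -0.00200564]
 [-0.97440974 -0.07451969 -0.21206715]
 [ 0.21129276  0.01821729 -0.97725304]] [0.0606095  0.57166009 0.82273507]
{'time_s': 0.1, 'q': array([ 6.31211523e+01,  2.18354683e+01,  7.43772071e+01, -2.00351089e-04,
        8.38586501e+01, -1.23343149e+01]), 'qvel': array([-0.02381629, -0.06827592, -0.07767074, -0.06497122,  0.01762654,
       -0.02820634]), 'joint_efforts': array([ 2.97089617e-03, -4.49228168e+01, -2.31660032e+01, -1.69292821e-04,
        3.55001081e-03, -9.23375893e-06]), 'position': array([0.1379995 , 0.53215414, 0.23880795]), 'tool_rot': array([[ 9.67952763e-01, -5.59709404e-04,  2.51131710e-01],
       [-2.51132197e-01, -1.11194775e-03,  9.67952160e-01],
       [-2.62526586e-04, -9.99999225e-01, -1.21687395e-03]]), 'ft_force': array([-0.75052564,  0.16894577, -0.24372507]), 'wrist_torque': array([-0.01038002,  0.00807457,  0.07934765]), 'grip_width': 0.08529561100868246}
```

View pics/scene0.png

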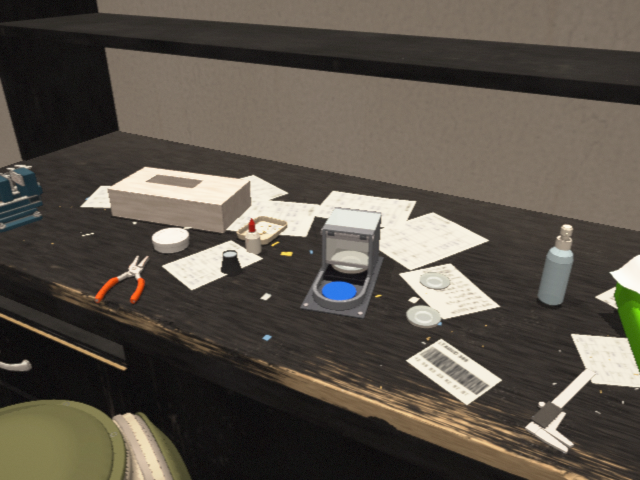

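View pics/top0.png

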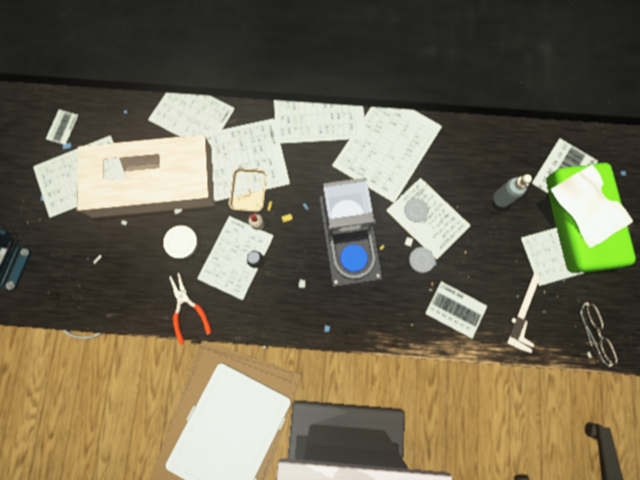

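```bash
cat > h.py <<'E'
import numpy as np,cv2
def ray(d,u,v,z):
    K,R,t=d["intrinsics"],d["R"],d["t"]
    r=R.T@np.linalg.solve(K,[u,v,1]); c=-R.T@t
    return c+r*(z-c[2])/r[2]
def pt(d,u,v):
    K,R,t=d["intrinsics"],d["R"],d["t"]; z=float(d["z_map"][int(round(v)),int(round(u))])
    return R.T@(np.linalg.solve(K,[u,v,1])*z-t)
def proj(d,X):
    p=d["intrinsics"]@(d["R"]@np.array(X)+d["t"]); return p[:2]/p[2]
def crop(d,u,v,w,h,s,name):
    p=d["pixels"][v:v+h,u:u+w,::-1]; cv2.imwrite(name,cv2.resize(p,None,fx=s,fy=s,interpolation=cv2.INTER_CUBIC))
E
python3 - <<'E'
from h import *
T=np.load("top0.npz");S=np.load("scene0.npz")
crop(T,300,165,100,130,6 if 0 else 4.6,"pics/tc.png"); crop(S,290,195,110,125,4.8,"pics/sc.png")
for d,n,hh in((T,"top",.011),(S,"scene",.011)):
    p=d["pixels"].astype(int); m=((p[:,:,2]>p[:,:,0]+80)&(p[:,:,2]>p[:,:,1]+50)).astype(np.uint8)
    k,l,st,c=cv2.connectedComponentsWithStats(m)
    for i in range(1,k):
        if st[i,4]>80: print(n,st[i],c[i],ray(d,*c[i],hh),pt(d,*c[i]))
E
```

```text
top [340 244  28  28 587] [353.42078365 257.62010221] [0.53481133 0.0446043  0.011     ] [0.5343825  0.04472351 0.01350924]
scene [322 281  35  19 523] [338.73613767 290.38240918] [0.53381533 0.04482666 0.011     ] [0.53522433 0.04549847 0.00996945]
```

View pics/tc.png

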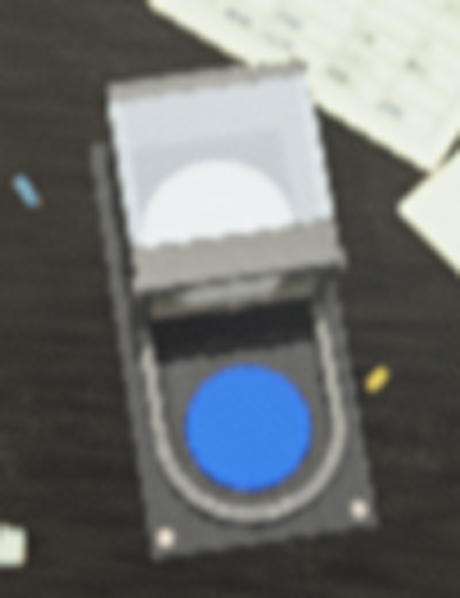

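View pics/sc.png

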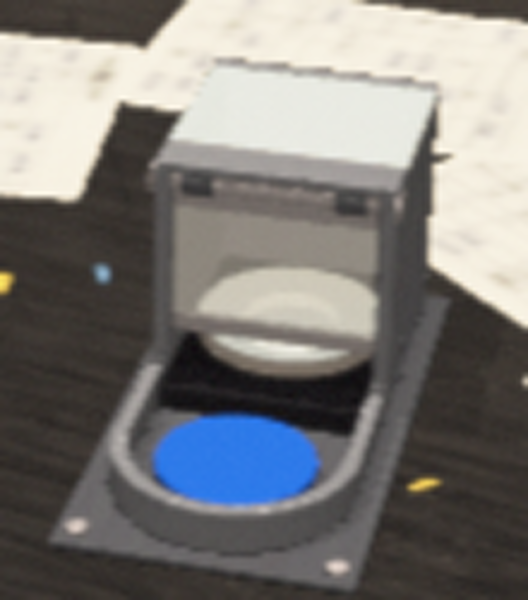

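```bash
python3 - <<'E'
from h import *
T=np.load("top0.npz");S=np.load("scene0.npz")
t=lambda u,v,z:ray(T,300+u/4.6,165+v/4.6,z); s=lambda u,v,z:ray(S,290+u/4.8,195+v/4.8,z)
def yaw(a,b): e=(b-a)[:2]; return np.degrees(np.arctan2(e[1],e[0])),np.hypot(*e)
a,b=t(153,558,0.002),t(378,522,0.002);print("front",a,b,yaw(b,a))
print("screws",yaw(t(360,508,.003),t(165,538,.003)))
print("left edge",yaw(t(153,558,.002),t(93,147,.002)))
a,b=s(50,542,.002),s(355,590,.002);print("S front",a,b,yaw(b,a)); c=s(447,298,.002);print("right",c,yaw(b,c))
print("S screws",yaw(s(337,567,.003),s(76,525,.003)))
r=[s(*q,.0905) for q in((218,62),(438,95),(408,190),(155,165))]
print("roof",r,yaw(r[1],r[0]),yaw(r[2],r[3]),yaw(r[3],r[0]),yaw(r[2],r[1]))
# depth points cloud of roof from both
for d in(T,S):
    K,R,tt=d["intrinsics"],d["R"],d["t"]
    v,u=np.mgrid[:480,:640]; z=d["z_map"]
    P=np.stack([(u-K[0,2])/K[0,0]*z,(v-K[1,2])/K[1,1]*z,z],-1)-tt
    W=P@R
    m=(z>0)&(abs(W[...,2]-.0905)<.006)&(abs(W[...,0]-.62)<.08)&(abs(W[...,1]-.05)<.09)
    q=W[m][:,:2].astype(np.float32); rect=cv2.minAreaRect(q*1000); print(len(q),rect,np.median(W[m][:,2]))
    # lens: seen through clear? print heights
E
```

```text
front [0.47622617 0.08011813 0.002     ] [ 0.4990329  -0.01512183  0.002     ] (np.float64(103.46679821427288), np.float64(0.09793261297670401))
screws (np.float64(103.13766369506314), np.float64(0.08483782714799404))
left edge (np.float64(12.48517759795725), np.float64(0.1851335552539515))
S front [0.47620501 0.08060164 0.002     ] [ 0.4980998  -0.01416304  0.002     ] (np.float64(103.0095513195928), np.float64(0.09726113051245407))
right [0.67808859 0.02837146 0.002     ] (np.float64(13.296069110319031), np.float64(0.18494633558941762))
S screws (np.float64(102.51868505217101), np.float64(0.08418124003810802))
roof [array([0.65068239, 0.1102984 , 0.0905    ]), array([0.66244785, 0.03082993, 0.0905    ]), array([0.59139717, 0.01226827, 0.0905    ]), array([0.56850007, 0.09239074, 0.0905    ])] (np.float64(98.42157380594837), np.float64(0.0803347040795541)) (np.float64(105.94867719659273), np.float64(0.08332999445688927)) (np.float64(12.29268918640374), np.float64(0.0841107541784123)) (np.float64(14.641028887569256), np.float64(0.07343524598578383))
2037 ((624.5238647460938, 65.47322845458984), (89.0357894897461, 83.97806549072266), 13.382414817810059) 0.090999476417357
1315 ((624.0292358398438, 64.64781951904297), (92.08182525634766, 83.26004791259766), 12.972268104553223) 0.08949967913063615
```

```bash
cat >> h.py <<'E'
YAW=np.radians(13.1); EX=np.array([np.cos(YAW),np.sin(YAW),0]); EY=np.array([-np.sin(YAW),np.cos(YAW),0]); EZ=np.array([0,0,1.])
O=np.array([.5815,.0556,0])
def D(p): p=np.asarray(p)-O; return np.round(1000*np.array([p@EX,p@EY,p[2]]),1)
def Wd(x,y,z): return O+(x*EX+y*EY+z*EZ)/1000
E
python3 - <<'E'
from h import *
T=np.load("top0.npz");S=np.load("scene0.npz")
t=lambda u,v,z:ray(T,300+u/4.6,165+v/4.6,z); s=lambda u,v,z:ray(S,290+u/4.8,195+v/4.8,z)
print("lens front bottom",D(s(285,378,.012)),"left",D(s(195,315,.0175)),"right", D(s(382,315,.0175)))
print("top lens back",D(t(218,160,.0186)),"left",D(t(147,225,.0186)),D(t(290,215,.0186)))
print("slideway end",D(s(250,405,.012)))
for n,u,v in(("bottle top",256,215),("loupe top",254,258)): print(n,pt(T,u,v),D(pt(T,u,v)))
for u,v in((416,209),(422,260)): print(pt(T,u,v))
# overlay
im=S["pixels"][:,:,::-1].copy()
crop(S,150,210,130,100,6,"pics/by.png")
a=np.linspace(0,6.28,60)
for cx in(35,39,43):
    for z in(12,18.6):
        q=np.array([proj(S,Wd(cx+33*np.cos(k),33*np.sin(k),z)) for k in a])
        if cx==39: cv2.polylines(im,[np.round(q*16).astype(int)],True,(0,0,255),1,shift=4)
d=dict(pixels=im[:,:,::-1]); crop(d,290,195,110,125,4.8,"pics/ov.png")
im=T["pixels"][:,:,::-1].copy()
for z in(12,18.6):
    q=np.array([proj(T,Wd(39+33*np.cos(k),33*np.sin(k),z)) for k in a]); cv2.polylines(im,[np.round(q*16).astype(int)],True,(0,0,255),1,shift=4)
d=dict(pixels=im[:,:,::-1]); crop(d,300,165,100,130,4.6,"pics/ovt.png")
E
```

```text
lens front bottom [ 1.9 -5.7 12. ] left [26.  31.9 17.5] right [ 43.1 -31.5  17.5]
top lens back [69.  -6.8 18.6] left [44.7 28.4 18.6] [ 39.7 -33.8  18.6]
slideway end [-17.9   2.   12. ]
bottle top [0.59903241 0.24065902 0.04153548] [ 59.  176.3  41.5]
loupe top [0.51593689 0.23705029 0.03127816] [-22.7 191.6  31.3]
[ 0.64432451 -0.07546608  0.00893927]
[ 0.54103544 -0.091294    0.00738498]
```

View pics/ov.png

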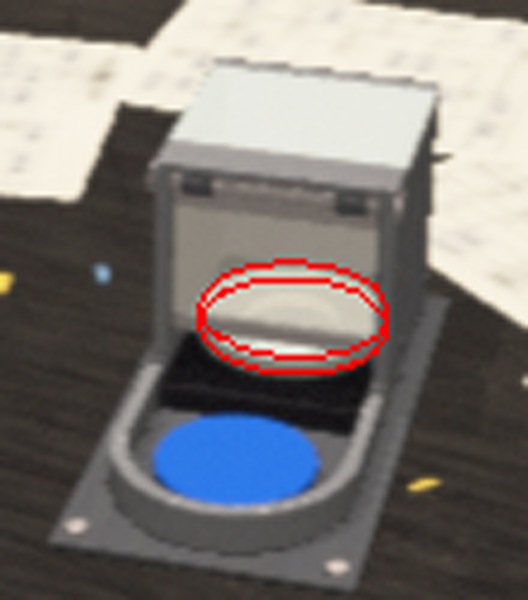

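View pics/ovt.png

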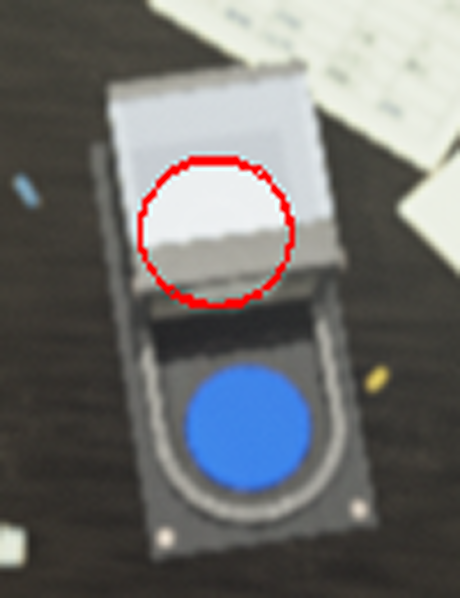

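View pics/by.png

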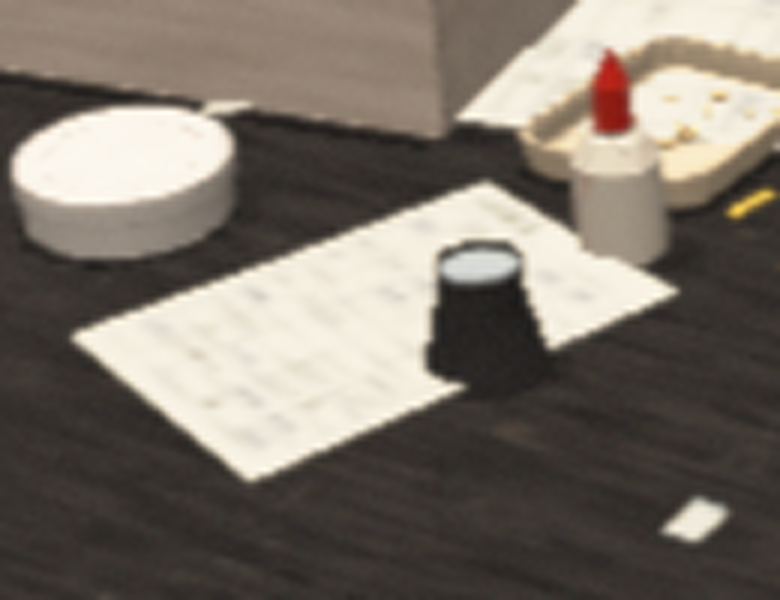

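```bash
cat >> h.py <<'E'
from scipy.spatial.transform import Rotation as Ro
def tool(theta,yaw=None,roll=0):
    y0=YAW if yaw is None else np.radians(yaw); ex=np.array([np.cos(y0),np.sin(y0),0]); ey=np.array([-ex[1],ex[0],0]); th=np.radians(theta)
    y=np.cos(th)*ex-np.sin(th)*EZ; return np.stack([np.cross(y,ey),y,ey],1)
def plan(p0,R0,p1,R1,n):
    w=Ro.from_matrix(R0.T@R1).as_rotvec(); R=R0.copy()
    rows=[]
    for i in range(n):
        d=(np.asarray(p1)-p0)/n; rows.append(list(np.round(R.T@d*1000,1))+list(np.round(w/n,3)))
        R=R@Ro.from_rotvec(w/n).as_matrix()
    for k in range(0,n,5): print([float(v) for r in rows[k:k+5] for v in r])
def st():
    from rig import env
    o=env.observe(); R=o["tool_rot"]; p=o["position"]; y=R[:,1]
    print("t",round(o["time_s"],2),"tcpD",D(p),"tipD",D(p+.008*y),"th",round(np.degrees(np.arcsin(-y[2])),1),"yaw",round(np.degrees(np.arctan2(y[1],y[0])),1),"zax",np.round(R[:,2],2),"F",np.round(o["ft_force"],1),"q",np.round(o["q"],1),"w",round(o["grip_width"],3))
    with open("log.txt","a") as f: f.write(repr((o["q"].tolist(),p.tolist(),R.tolist()))+"\n")
    return o
E
python3 - <<'E'
from h import *
o=st()
plan(o["position"],o["tool_rot"],Wd(-150,0,170),tool(28),10)
E
```

```text
t 0.1 tcpD [-323.9  564.7  238.8] tipD [-324.   564.7  230.8] th 89.9 yaw -116.7 zax [ 0.25  0.97 -0.  ] F [-0.8  0.2 -0.2] q [ 63.1  21.8  74.4  -0.   83.9 -12.3] w 0.085
[41.6, 6.9, -41.9, 0.026, -0.043, -0.106, 38.8, 10.1, -43.9, 0.026, -0.043, -0.106, 35.7, 12.8, -45.8, 0.026, -0.043, -0.106, 32.2, 15.2, -47.7, 0.026, -0.043, -0.106, 28.3, 17.2, -49.4, 0.026, -0.043, -0.106]
[24.3, 18.6, -51.0, 0.026, -0.043, -0.106, 20.0, 19.6, -52.5, 0.026, -0.043, -0.106, 15.6, 20.1, -53.8, 0.026, -0.043, -0.106, 11.1, 20.1, -54.9, 0.026, -0.043, -0.106, 6.6, 19.6, -55.8, 0.026, -0.043, -0.106]
```

Call:
move_arm(targets=[41,7,-42,0.026,-0.043,-0.106,39,10,-44,0.026,-0.043,-0.106,36,13,-46,0.026,-0.043,-0.106,32,15,-48,0.026,-0.043,-0.106,28,17,-49,0.026,-0.043,-0.106], hand=-1)

```text
time_s: 0.72
position: [0.2861, 0.2756, 0.2048]
tool_rot: [[0.855, 0.519, 0.011], [-0.045, 0.051, 0.998], [0.517, -0.853, 0.067]]
ft_force: [1.5, -0.0, -0.2]
grip_width: 0.0004
```

```bash
python3 - <<'E'
from h import *
o=st()
plan(o["position"],o["tool_rot"],Wd(-150,0,170),tool(28),5)
E
```

```text
t 0.72 tcpD [-237.9  281.2  204.8] tipD [-233.7  280.7  198. ] th 58.6 yaw 5.7 zax [0.01 1.   0.07] F [ 1.5 -0.  -0.2] q [ 36.6   1.6 115.  -25.5  38.6 -35.1] w 0.0
[24.2, 18.8, -50.8, 0.026, -0.043, -0.105, 19.9, 19.8, -52.3, 0.026, -0.043, -0.105, 15.5, 20.3, -53.5, 0.026, -0.043, -0.105, 11.0, 20.3, -54.7, 0.026, -0.043, -0.105, 6.6, 19.8, -55.6, 0.026, -0.043, -0.105]
```

Call:
move_arm(targets=[24,19,-51,0.026,-0.043,-0.105,20,20,-52,0.026,-0.043,-0.105,16,20,-54,0.026,-0.043,-0.105,11,20,-55,0.026,-0.043,-0.105,7,20,-55,0.026,-0.043,-0.105])

```text
time_s: 1.35
position: [0.3298, 0.1911, 0.1744]
tool_rot: [[0.793, 0.589, -0.152], [0.05, 0.186, 0.981], [0.607, -0.786, 0.118]]
ft_force: [0.4, 0.2, -1.0]
grip_width: -0.0002
```

```bash
python3 - <<'E'
from h import *
from rig import get_image
o=st()
for n in("scene","top"):
    d=get_image(n); np.savez(f"{n}1.npz",**d); cv2.imwrite(f"pics/{n}1.png",d["pixels"][:,:,::-1])
crop(np.load("scene1.npz"),170,100,260,240,2.5,"pics/s1.png")
E
```

```text
t 1.35 tcpD [-214.5  189.   174.4] tipD [-209.5  189.4  168.1] th 51.8 yaw 17.5 zax [-0.15  0.98  0.12] F [ 0.4  0.2 -1. ] q [   8.1   -1.3  129.2   22.3   15.5 -108. ] w -0.0
```

View pics/s1.png

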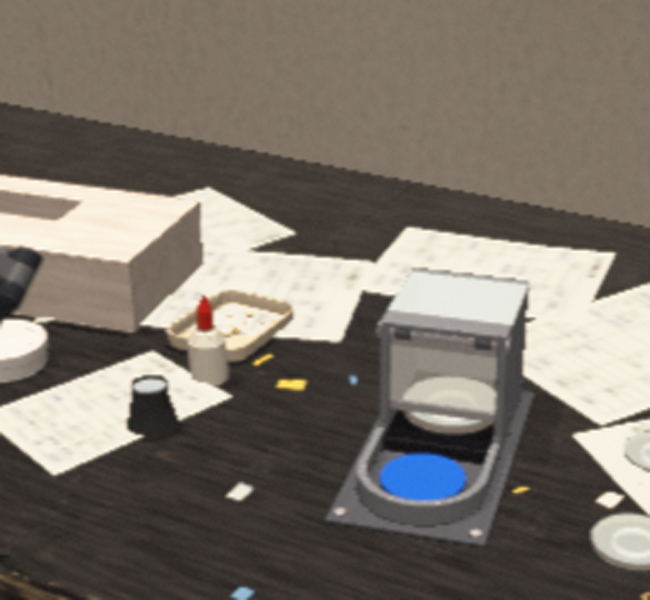

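View pics/top1.png

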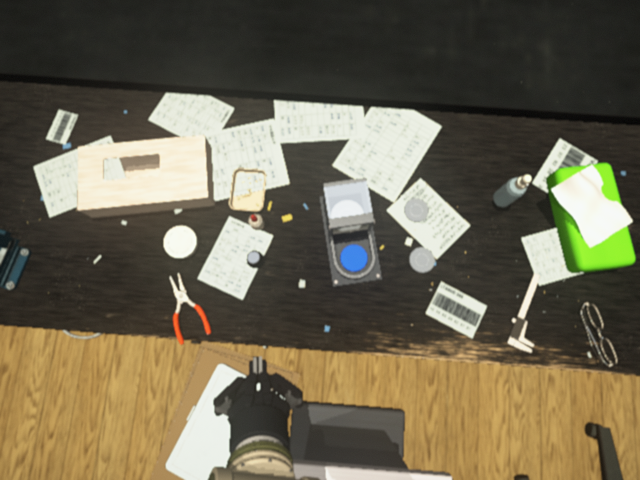

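```bash
cat > kin.py <<'E'
from h import *
from scipy.optimize import least_squares
L=[eval(l) for l in open("log.txt")]
def Rx(a):return Ro.from_euler('x',a,degrees=True).as_matrix()
def Ry(a):return Ro.from_euler('y',a,degrees=True).as_matrix()
def Rz(a):return Ro.from_euler('z',a,degrees=True).as_matrix()
def fk(q,P,s4,s6,C):
    a,d,h,L2,e,L3,w,L6=P
    A=Rz(q[0]); p=A@np.array([a,d,h])
    A2=A@Ry(q[1]); p=p+A2@[0,0,L2]
    A3=A2@Ry(q[2]); p=p+A3@[e,0,L3]
    A4=A3@Rz(s4*q[3])@Ry(q[4]); p=p+A4@[0,w,0]
    A6=A4@Rz(s6*q[5]); p=p+A6@[0,0,L6]
    return p,A6@C
E
python3 - <<'E'
from kin import *
for s4 in(1,-1):
  for s6 in(1,-1):
    Z=np.zeros(8); C=None; er=[]
    for q,p,R in L:
        _,A=fk(q,Z,s4,s6,np.eye(3))
        if C is None: C=A.T@np.array(R)
        er.append(np.degrees(Ro.from_matrix((A@C).T@np.array(R)).magnitude()))
    print(s4,s6,np.round(er,2)); 
    if max(er)<1: print(C.round(3))
E
```

```text
1 1 [0. 0. 0.]
[[-0. -0. -1.]
 [-1.  0.  0.]
 [ 0.  1. -0.]]
1 -1 [  0.    45.45 168.65]
-1 1 [ 0.   50.98 44.69]
-1 -1 [  0.    90.73 148.31]
```

```bash
cat >> kin.py <<'E'
C=np.array([[0,0,-1],[-1,0,0],[0,1,0.]])
def fit():
    from scipy.optimize import least_squares
    f=lambda P:np.concatenate([ (fk(q,P,1,1,C)[0]-np.array(p))*1000 for q,p,R in L]+[0.02*(P-np.array([0,.1,.2,.4,0,.4,0,.25]))*10])
    return least_squares(f,[0,.1,.2,.4,0,.4,0,.25])
def ik(p,R,P,q0):
    from scipy.optimize import least_squares
    f=lambda q:(lambda a,b:np.concatenate([(a-p)*1000,200*Ro.from_matrix(b.T@R).as_rotvec()]))(*fk(q,P,1,1,C))
    s=least_squares(f,q0); return s.x,np.abs(s.fun).max()
E
python3 - <<'E'
from kin import *
s=fit(); print(s.x.round(4),np.abs(s.fun).max())
o=L[-1]
for th in(25,30,35):
  for yw in(13.1,5,0,20):
    for q0 in(o[0],[ -6,40,60,60,25,-150],[-6,40,60,-60,25,0]):
      print(th,yw,[ (lambda a:(a[0].round(0).astype(int).tolist(),round(a[1],1)))(ik(Wd(x,0,42),tool(th,yw),s.x,q0)) for x in(20,-60)])
E
```

```text
[0.     0.1175 0.1301 0.5371 0.103  0.3508 0.     0.2495] 0.027419754763682438
25 13.1 [([-17, 45, 121, -34, -53, -81], np.float64(0.0)), ([-25, 47, 135, -37, -67, -91], np.float64(0.0))]
25 13.1 [([-17, 45, 121, 146, 53, -261], np.float64(0.0)), ([-25, 47, 135, 143, 67, -271], np.float64(0.0))]
25 13.1 [([-17, 45, 121, -34, -53, -81], np.float64(0.0)), ([-25, 47, 135, -37, -67, -91], np.float64(0.0))]
25 5 [([-12, 45, 122, -20, -52, -85], np.float64(0.0)), ([-19, 48, 136, -23, -68, -91], np.float64(0.0))]
25 5 [([-12, 45, 122, 160, 52, -265], np.float64(0.0)), ([-19, 48, 136, 157, 68, -271], np.float64(0.0))]
25 5 [([-12, 45, 122, -20, -52, -85], np.float64(0.0)), ([-19, 48, 136, -23, -68, -91], np.float64(0.0))]
25 0 [([-9, 45, 122, -10, -51, -87], np.float64(0.0)), ([-15, 48, 135, -15, -68, -91], np.float64(0.0))]
25 0 [([-9, 45, 122, -10, -51, -87], np.float64(0.0)), ([-15, 48, 135, -15, -68, -91], np.float64(0.0))]
25 0 [([-9, 45, 122, -10, -51, -87], np.float64(0.0)), ([-15, 48, 135, -15, -68, -91], np.float64(0.0))]
25 20 [([-20, 45, 120, -46, -54, -78], np.float64(0.0)), ([-2
[... 2121 characters left out ...]
float64(0.0)), ([-17, 39, 131, -26, -46, -85], np.float64(0.0))]
35 0 [([-8, 39, 117, -13, -32, -84], np.float64(0.0)), ([-14, 39, 131, -16, -45, -86], np.float64(0.0))]
35 0 [([-8, 39, 117, -13, -32, -84], np.float64(0.0)), ([-14, 39, 131, 164, 45, -266], np.float64(0.0))]
35 0 [([-8, 39, 117, -13, -32, -84], np.float64(0.0)), ([-14, 39, 131, -16, -45, -86], np.float64(0.0))]
35 20 [([-18, 39, 116, -56, -38, -65], np.float64(0.0)), ([-26, 39, 129, -53, -47, -78], np.float64(0.0))]
35 20 [([-18, 39, 116, 124, 38, -245], np.float64(0.0)), ([-26, 39, 129, 127, 47, -258], np.float64(0.0))]
35 20 [([-18, 39, 116, -56, -38, -65], np.float64(0.0)), ([-26, 39, 129, -53, -47, -78], np.float64(0.0))]
```

```bash
python3 - <<'E'
from h import *
q,p,R=[eval(l) for l in open("log.txt")][-1]; p=np.array(p);R=np.array(R)
for n in("top1",):
    d=np.load(n+".npz")
    K,Rc,tt=d["intrinsics"],d["R"],d["t"]
    v,u=np.mgrid[:480,:640]; z=d["z_map"]
    W=(np.stack([(u-K[0,2])/K[0,0]*z,(v-K[1,2])/K[1,1]*z,z],-1)-tt)@Rc
    m=(z>0)&(W[...,2]>.1)
    t=(W[m]-p)@R*1000
    for lo in range(10,-200,-10):
        s=t[(t[:,1]<lo)&(t[:,1]>=lo-10)]
        if len(s): print(lo,len(s),"x",np.percentile(s[:,0],[2,50,98]).round(),"z",np.percentile(s[:,2],[2,98]).round())
crop(np.load("top1.npz"),190,330,140,140,4,"pics/g1.png")
E
```

```text
10 182 x [  7. 369. 377.] z [-542.    5.]
0 77 x [ 6. 10. 13.] z [-14.  11.]
-10 80 x [ 6. 10. 13.] z [-14.  11.]
-20 84 x [-9.  9. 12.] z [-14.  11.]
-30 121 x [-6. 12. 14.] z [-25.  25.]
-40 371 x [-8. 10. 14.] z [-34.  32.]
-50 260 x [-10.  12.  17.] z [-44.  41.]
-60 330 x [-10.  12.  18.] z [-51.  48.]
-70 375 x [ 4. 12. 18.] z [-58.  55.]
-80 587 x [-10.  10.  20.] z [-62.  58.]
-90 429 x [-3. 12. 21.] z [-50.  46.]
-100 187 x [-5. 11. 19.] z [-43.  40.]
-110 51 x [-4. 10. 13.] z [-39.  37.]
-120 250 x [10. 33. 38.] z [-38.  33.]
-130 342 x [11. 33. 39.] z [-37.  33.]
-140 352 x [11. 33. 38.] z [-37.  34.]
-150 380 x [10. 33. 39.] z [-37.  33.]
-160 656 x [ 6. 29. 38.] z [-37.  33.]
-170 103 x [21. 30. 36.] z [-25.  20.]
-180 483 x [10. 34. 40.] z [-39.  35.]
-190 452 x [11. 35. 40.] z [-39.  30.]
```

View pics/g1.png

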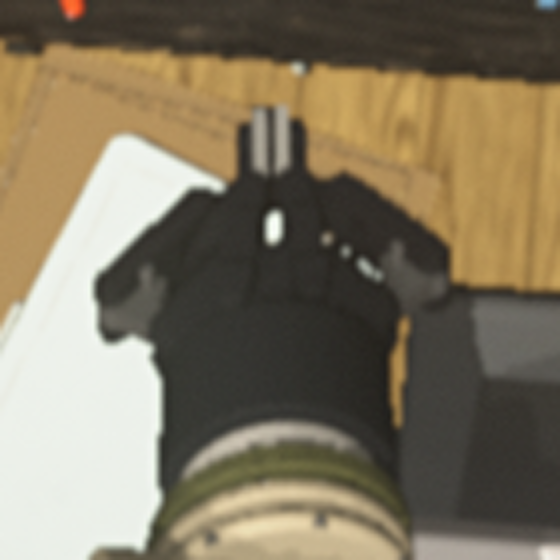

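```bash
cat >> kin.py <<'E'
H=np.diag([-1,1,-1.])
P=fit().x
def jplan(q0,q1,n):
    p,R=fk(q0,P,1,1,C); rows=[];w_=0
    for i in range(1,n+1):
        s=i/n; q=np.array(q0)+(np.array(q1)-q0)*s
        p2,R2=fk(q,P,1,1,C); w=Ro.from_matrix(R.T@R2).as_rotvec(); w_=max(w_,np.degrees(np.linalg.norm(w)))
        rows.append([*np.round(R.T@(p2-p)*1000,1),*np.round(w,3)]); p,R=p2,R2
    print("maxturn",w_)
    for k in range(0,n,5): print([float(v) for r in rows[k:k+5] for v in r])
E
python3 - <<'E'
from kin import *
o=st()
for x,z in((-120,130),(-50,42),(30,38),(-48,30)):
    q,e=ik(Wd(x,0,z),tool(30)@H,P,[-20,40,125,143,45,-77]); print(q.round(1),e)
    if x==-120: q1=q
    # elbow/wrist heights
jplan(o["q"],q1,15)
n=15
for i in range(n+1):
    q=o["q"]+(q1-o["q"])*i/n; p,R=fk(q,P,1,1,C); print(D(p),np.round(R[:,1],2),end=' ')
E
```

```text
t 1.45 tcpD [-214.5  188.6  174.1] tipD [-209.6  189.   167.9] th 51.9 yaw 17.4 zax [-0.15  0.98  0.12] F [ 0.5 -0.8 -0.5] q [   8.1   -1.3  129.2   22.    15.5 -107.6] w 0.0
[-32.1  24.1 138.4 125.2  48.7 -73.6] 1.214306433183765e-13
[-22.2  42.3 131.  142.1  54.6 -85.3] 1.1102230246251565e-13
[-15.1  42.2 118.  143.2  43.2 -76.5] 2.220446049250313e-13
[-22.   44.6 130.8 143.2  56.3 -86.8] 4.440892098500626e-13
maxturn 11.812995222491946
[-11.5, 10.6, -6.4, 0.012, 0.197, 0.059, -7.7, 9.7, -6.1, 0.013, 0.199, 0.052, -4.0, 8.8, -5.1, 0.016, 0.2, 0.046, -0.5, 7.8, -3.4, 0.02, 0.201, 0.04, 2.6, 6.7, -1.1, 0.025, 0.201, 0.035]
[5.3, 5.5, 1.7, 0.031, 0.201, 0.031, 7.5, 4.4, 5.0, 0.038, 0.2, 0.027, 9.2, 3.3, 8.7, 0.045, 0.198, 0.024, 10.2, 2.2, 12.6, 0.053, 0.196, 0.022, 10.6, 1.2, 16.6, 0.061, 0.193, 0.021]
[10.3, 0.3, 20.6, 0.069, 0.19, 0.021, 9.4, -0.4, 24.6, 0.077, 0.186, 0.023, 8.0, -1.0, 28.3, 0.084, 0.181, 0.025, 6.1, -1.4, 31.8, 0.092, 0.176, 0.028, 3.7, -1.7, 35.0, 0.099, 0.17, 0.032]
[-214.5  188.6  174.1] [ 0.59  0.18 -0.79] [-217.5  184.3  158.1] [ 0.54  0.2  -0.82] [-219.3  181.7  144.7] [ 0.5   0.22 -0.84] [-219.5  180.3  133.9] [ 0.46  0.26 -0.85] [-217.7  179.2  125.7] [ 0.44  0.29 -0.85] [-213.5  177.8  119.9] [ 0.43  0.33 -0.84] [-206.9  175.1  116.4] [ 0.43  0.37 -0.82] [-198.1  170.4  114.9] [ 0.45  0.41 -0.8 ] [-187.5  162.9  115.1] [ 0.47  0.44 -0.76] [-175.4  152.   116.5] [ 0.52  0.45 -0.73] [-162.7  137.1  118.8] [ 0.57  0.45 -0.69] [-150.2  118.   121.5] [ 0.62  0.44 -0.65] [-138.7   94.5  124.4] [ 0.68  0.4  -0.61] [-129.2   66.8  127. ] [ 0.74  0.35 -0.57] [-122.7   35.1  128.9] [ 0.8   0.28 -0.53] [-120.    0.  130.] [ 0.84  0.2  -0.5 ]
```

```bash
python3 - <<'E'
from kin import *
o=st()
q1,e=ik(Wd(-90,0,110),tool(30)@H,P,[-20,40,125,143,45,-77]); print(q1)
jplan(o["q"],q1,20)
E
```

```text
t 1.45 tcpD [-214.5  188.6  174.1] tipD [-209.6  189.   167.9] th 51.9 yaw 17.4 zax [-0.15  0.98  0.12] F [ 0.5 -0.8 -0.5] q [   8.1   -1.3  129.2   22.    15.5 -107.6] w 0.0
[-27.24682474  28.8902784  134.94067749 131.42216577  48.39260138
 -76.04749678]
maxturn 8.87850756597723
[-8.0, 9.2, -3.3, 0.012, 0.148, 0.046, -6.0, 8.7, -3.2, 0.013, 0.149, 0.042, -4.0, 8.2, -2.9, 0.014, 0.149, 0.039, -2.0, 7.7, -2.2, 0.015, 0.15, 0.035, -0.1, 7.1, -1.3, 0.017, 0.151, 0.032]
[1.6, 6.6, -0.1, 0.02, 0.151, 0.029, 3.3, 5.9, 1.3, 0.023, 0.151, 0.026, 4.7, 5.3, 2.9, 0.026, 0.15, 0.023, 5.9, 4.7, 4.7, 0.029, 0.15, 0.021, 7.0, 4.1, 6.7, 0.033, 0.149, 0.019]
[7.7, 3.6, 8.8, 0.037, 0.148, 0.017, 8.3, 3.0, 10.9, 0.042, 0.146, 0.016, 8.6, 2.5, 13.2, 0.046, 0.145, 0.015, 8.6, 2.1, 15.5, 0.051, 0.143, 0.014, 8.4, 1.7, 17.7, 0.055, 0.141, 0.014]
[7.9, 1.4, 19.9, 0.06, 0.138, 0.015, 7.2, 1.1, 22.1, 0.064, 0.135, 0.015, 6.3, 0.9, 24.1, 0.069, 0.132, 0.017, 5.2, 0.8, 26.0, 0.073, 0.129, 0.018, 3.9, 0.8, 27.8, 0.077, 0.126, 0.02]
```

Call:
move_arm(targets=[-8,9,-3.5,0.012,0.148,0.046,-6,9,-3,0.013,0.149,0.042,-4,8,-3,0.014,0.149,0.039,-2,8,-2,0.015,0.15,0.035,0,7,-1,0.017,0.15,0.032])

```text
time_s: 2.08
position: [0.3343, 0.1905, 0.1266]
tool_rot: [[0.785, 0.437, 0.44], [-0.588, 0.3, 0.751], [0.197, -0.848, 0.492]]
ft_force: [-0.4, -0.2, 0.2]
grip_width: -0.0001
```

Call:
move_arm(targets=[1.6,6.6,0,0.02,0.15,0.029,3.3,6,1.3,0.023,0.15,0.026,4.7,5.3,3,0.026,0.15,0.023,6,4.7,4.7,0.029,0.15,0.021,7,4,6.7,0.033,0.15,0.019])

```text
time_s: 2.7
position: [0.3701, 0.1885, 0.1121]
tool_rot: [[0.339, 0.454, 0.824], [-0.887, 0.447, 0.118], [-0.315, -0.771, 0.554]]
ft_force: [0.0, 0.1, 1.4]
grip_width: -0.0003
```

```bash
python3 - <<'E'
from kin import *
o=st()
q1,e=ik(Wd(-90,0,110),tool(30)@H,P,[-20,40,125,143,45,-77])
jplan(o["q"],q1,10)
E
```

```text
t 2.7 tcpD [-175.7  177.4  112.1] tipD [-171.4  180.   105.9] th 50.4 yaw 44.5 zax [0.82 0.12 0.55] F [0.  0.1 1.4] q [ -9.3  13.7 131.8  76.2  32.  -90.8] w -0.0
maxturn 8.772685506138721
[7.7, 3.6, 8.7, 0.037, 0.147, 0.018, 8.3, 3.0, 10.9, 0.042, 0.146, 0.016, 8.6, 2.5, 13.2, 0.046, 0.144, 0.015, 8.6, 2.0, 15.5, 0.051, 0.142, 0.015, 8.4, 1.6, 17.8, 0.056, 0.14, 0.015]
[8.0, 1.3, 20.0, 0.06, 0.138, 0.015, 7.3, 1.0, 22.2, 0.065, 0.135, 0.016, 6.4, 0.8, 24.3, 0.069, 0.132, 0.017, 5.3, 0.7, 26.2, 0.074, 0.129, 0.018, 4.1, 0.7, 28.0, 0.078, 0.125, 0.02]
```

Call:
move_arm(targets=[7.7,3.6,8.7,0.037,0.147,0.018,8.3,3,11,0.042,0.146,0.016,8.6,2.5,13,0.046,0.144,0.015,8.6,2,15.5,0.051,0.142,0.015,8.4,1.6,18,0.056,0.14,0.015])

```text
time_s: 3.32
position: [0.4361, 0.1451, 0.1141]
tool_rot: [[-0.211, 0.639, 0.74], [-0.676, 0.451, -0.582], [-0.706, -0.623, 0.337]]
ft_force: [-0.3, 0.3, 0.3]
grip_width: 0.0001
```

Call:
move_arm(targets=[8,1.3,20,0.06,0.138,0.015,7.3,1,22,0.065,0.135,0.016,6.4,0.8,24,0.069,0.132,0.017,5.3,0.7,26,0.074,0.129,0.018,4,0.7,28,0.078,0.125,0.02])

```text
time_s: 3.95
position: [0.4948, 0.0367, 0.1113]
tool_rot: [[-0.482, 0.845, 0.23], [-0.111, 0.201, -0.973], [-0.869, -0.495, -0.003]]
ft_force: [-0.5, 0.2, -0.0]
grip_width: -0.0002
```

```bash
python3 - <<'E'
from kin import *
from rig import get_image
o=st()
plan(o["position"],o["tool_rot"],Wd(-50,0,42),tool(30)@H,5)
for n in("scene","top"):
    d=get_image(n); np.savez(f"{n}2.npz",**d)
crop(np.load("scene2.npz"),200,80,260,240,2.5,"pics/s2.png")
crop(np.load("top2.npz"),260,150,160,150,4,"pics/t2.png")
E
```

```text
t 3.95 tcpD [-88.8   1.3 111.3] tipD [-81.8   1.3 107.4] th 29.7 yaw 13.4 zax [ 0.23 -0.97 -0.  ] F [-0.5  0.2 -0. ] q [-27.1  28.9 134.9 131.3  48.7 -75.8] w -0.0
[8.2, 13.6, 0.3, 0.001, -0.0, -0.001, 8.2, 13.6, 0.3, 0.001, -0.0, -0.001, 8.2, 13.6, 0.3, 0.001, -0.0, -0.001, 8.2, 13.6, 0.3, 0.001, -0.0, -0.001, 8.1, 13.6, 0.3, 0.001, -0.0, -0.001]
```

View pics/s2.png

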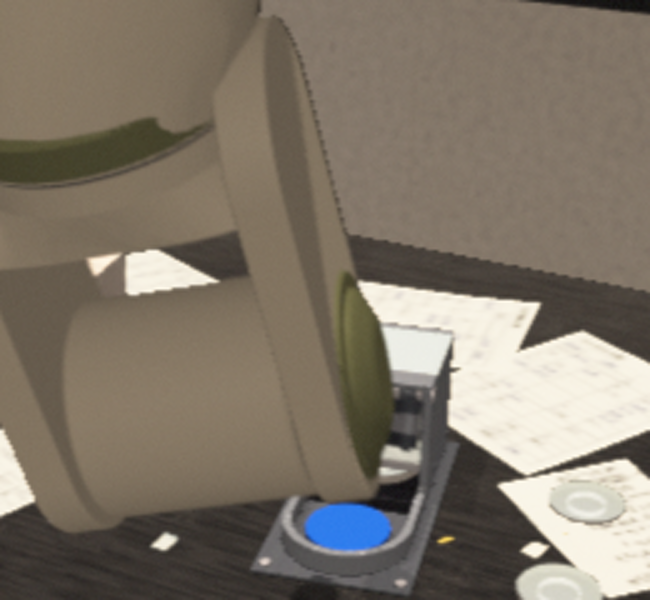

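View pics/t2.png

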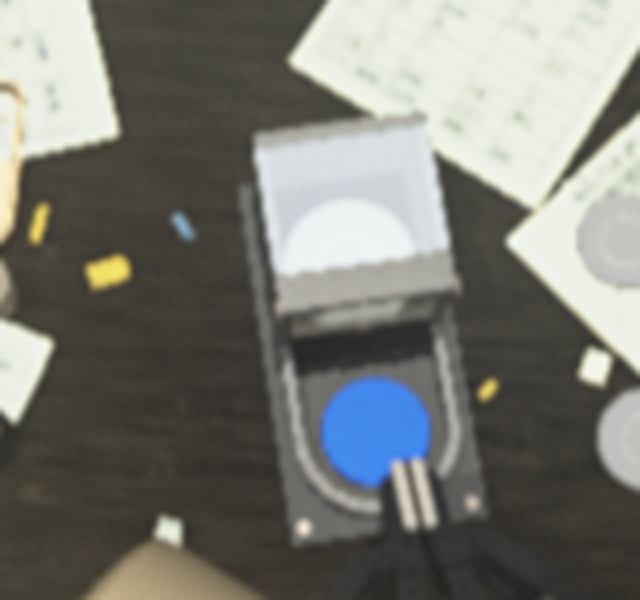

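```bash
python3 - <<'E'
from h import *
T=np.load("top2.npz")
print(proj(T,Wd(-81.8,1.3,107.4)), proj(T,Wd(-81.8+5,1.3,107.4+9.5)), proj(T,Wd(-81.8-5.5,1.3,107.4-9.5)))
E
```

```text
[358.97309779 267.48915029] [358.8755932 263.8884007] [359.11560747 271.29507138]
```

Call:
move_arm(targets=[8,13.5,0.5,0,0,0,8,13.5,0.5,0,0,0,8,13.5,0.3,0,0,0,8,13.5,0,0,0,0,8,13.5,0,0,0,0])

```text
time_s: 4.68
position: [0.5327, 0.0457, 0.043]
tool_rot: [[-0.481, 0.844, 0.236], [-0.118, 0.205, -0.972], [-0.869, -0.495, 0.002]]
ft_force: [1.4, -0.3, 0.2]
grip_width: -0.0001
```

```bash
python3 - <<'E'
from kin import *
from rig import get_image
o=st()
plan(o["position"],o["tool_rot"],Wd(5,0,40),tool(30)@H,10)
for n in("scene","top"):
    d=get_image(n); np.savez(f"{n}3.npz",**d)
crop(np.load("scene3.npz"),280,150,130,170,3.5,"pics/s3.png")
crop(np.load("top3.npz"),290,160,110,140,4.2,"pics/t3.png")
E
```

```text
t 4.67 tcpD [-49.8   1.4  43. ] tipD [-42.8   1.4  39.1] th 29.7 yaw 13.6 zax [ 0.24 -0.97  0.  ] F [ 1.4 -0.3  0.2] q [-22.4  42.4 131.  141.5  55.1 -85.4] w -0.0
[-2.4, 4.9, 0.2, 0.001, 0.001, -0.001, -2.5, 4.9, 0.2, 0.001, 0.001, -0.001, -2.5, 4.9, 0.2, 0.001, 0.001, -0.001, -2.5, 4.9, 0.2, 0.001, 0.001, -0.001, -2.5, 4.9, 0.2, 0.001, 0.001, -0.001]
[-2.5, 4.9, 0.2, 0.001, 0.001, -0.001, -2.5, 4.9, 0.2, 0.001, 0.001, -0.001, -2.5, 4.9, 0.2, 0.001, 0.001, -0.001, -2.5, 4.9, 0.1, 0.001, 0.001, -0.001, -2.5, 4.9, 0.1, 0.001, 0.001, -0.001]
```

View pics/s3.png

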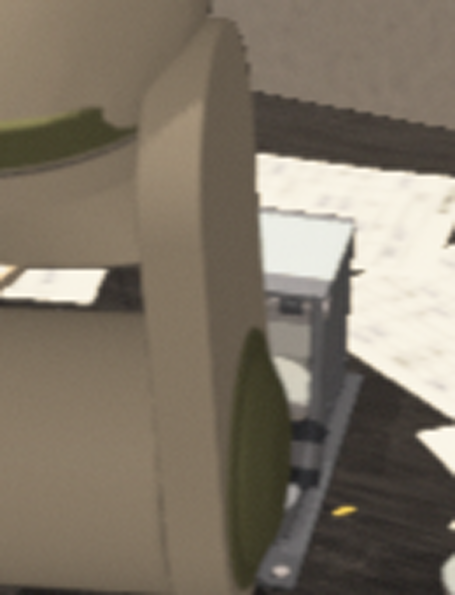

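View pics/t3.png

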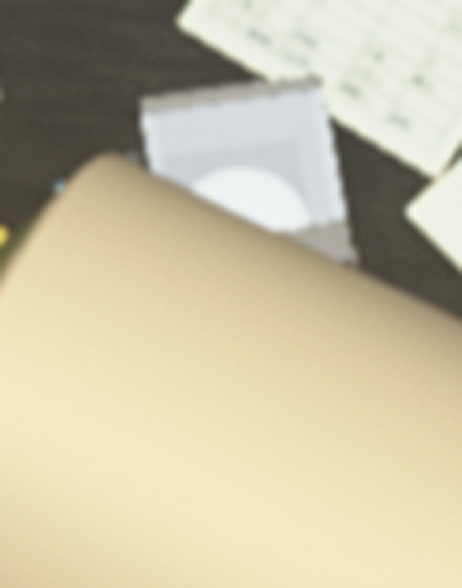

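```bash
python3 - <<'E'
from h import *
T=np.load("top2.npz"); crop(T,345,255,36,36,14,"pics/tz.png")
K,Rc,tt=T["intrinsics"],T["R"],T["t"]
v,u=np.mgrid[:480,:640]; z=T["z_map"]
W=(np.stack([(u-K[0,2])/K[0,0]*z,(v-K[1,2])/K[1,1]*z,z],-1)-tt)@Rc
q,p,R=[eval(l) for l in open("log.txt")][-2]; p=np.array(p);R=np.array(R); print(D(p))
m=(z>0)&(W[...,2]>.085)
t=(W[m]-p)@R*1000
m2=(t[:,1]>-20); 
for lo in range(12,-60,-4):
    s=t[(t[:,1]<lo)&(t[:,1]>=lo-4)]
    s=s[abs(s[:,2])<60]
    if len(s): print(lo,len(s),np.percentile(s[:,0],[5,50,95]).round(1),np.percentile(s[:,2],[0,50,100]).round(1))
E
```

```text
[-88.8   1.3 111.3]
12 1 [-6.6 -6.6 -6.6] [-3.2 -3.2 -3.2]
8 4 [-11.2 -10.2  -9.8] [-1.8  6.2  8.6]
4 23 [-13.  -10.7  -6.7] [-8.2  2.9 14.7]
0 27 [-12.3 -11.2  -6.4] [-9.   2.2 15.9]
-4 29 [-13.1  -9.9  -6.6] [-9.7  2.9 16.6]
-8 33 [-12.6  -8.   -0.2] [-10.5  -1.5  16.5]
-12 28 [-13.6 -10.   -6.5] [-9.3  2.8 16.9]
-16 29 [-12.8  -8.3  -2.3] [-10.4   4.2  16.3]
-20 40 [-13.2  -9.4  -5.4] [-10.6   1.8  16.8]
-24 24 [-13.  -10.9  -7.8] [-9.5  1.8 14.5]
-28 35 [-13.6  -9.4   3.6] [-12.3   3.4  20.2]
-32 35 [-15.1 -11.7  -3.1] [-16.2   0.7  23. ]
-36 68 [-15.4 -12.2   1.9] [-27.    5.1  35.6]
-40 80 [-13.9 -12.3   5.2] [-31.3   5.5  38.1]
-44 132 [-13.8 -10.4   8.6] [-33.6   5.6  37.6]
-48 110 [-13.8 -11.6   9.3] [-35.8   7.   43.1]
-52 80 [-14.7 -12.4   9. ] [-39.8   6.8  44.1]
-56 85 [-17.8 -12.9   7. ] [-43.9   7.8  48.1]
```

View pics/tz.png

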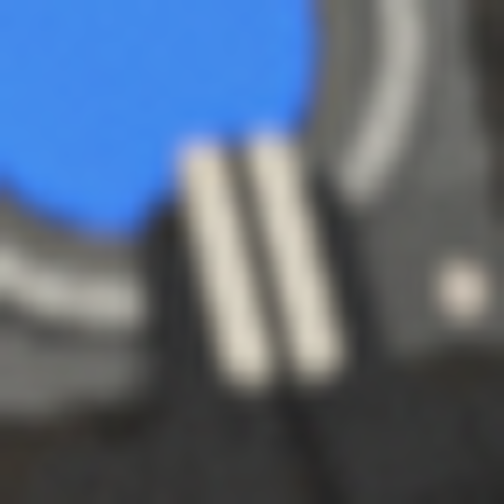

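Call:
move_arm(targets=[-2.5,4.9,0,0,0,-0.001,-2.5,4.9,0,0,0,-0.001,-2.5,4.9,0,0,0,-0.001,-2.5,4.9,0,0,0,-0.001,-2.5,4.9,0,0,0,-0.001])

```text
time_s: 5.4
position: [0.5598, 0.0498, 0.0421]
tool_rot: [[-0.485, 0.843, 0.23], [-0.119, 0.198, -0.973], [-0.866, -0.499, 0.004]]
ft_force: [-0.5, 0.6, -0.3]
grip_width: 0.0002
```

Call:
move_arm(targets=[-2.5,4.9,0,0,0,0,-2.5,4.9,0,0,0,0,-2.5,4.9,0,0,0,0,-2.5,4.9,0,0,0,0,-2.5,4.9,0,0,0,0])

```text
time_s: 6.02
position: [0.5863, 0.0562, 0.0405]
tool_rot: [[-0.486, 0.843, 0.23], [-0.118, 0.198, -0.973], [-0.866, -0.5, 0.004]]
ft_force: [-1.3, -0.7, 1.0]
grip_width: -0.0001
```

```bash
python3 - <<'E'
from kin import *
from rig import get_image
o=st()
for n in("scene","top"):
    d=get_image(n); np.savez(f"{n}4.npz",**d)
crop(np.load("scene4.npz"),280,150,130,170,3.5,"pics/s4.png")
crop(np.load("top4.npz"),290,160,110,140,4.2,"pics/t4.png")
E
```

```text
t 6.03 tcpD [ 4.8 -0.5 40.5] tipD [11.8 -0.5 36.5] th 30.0 yaw 13.2 zax [ 0.23 -0.97  0.  ] F [-1.3 -0.7  1. ] q [-17.2  41.8 122.  142.8  46.4 -79. ] w -0.0
```

View pics/s4.png

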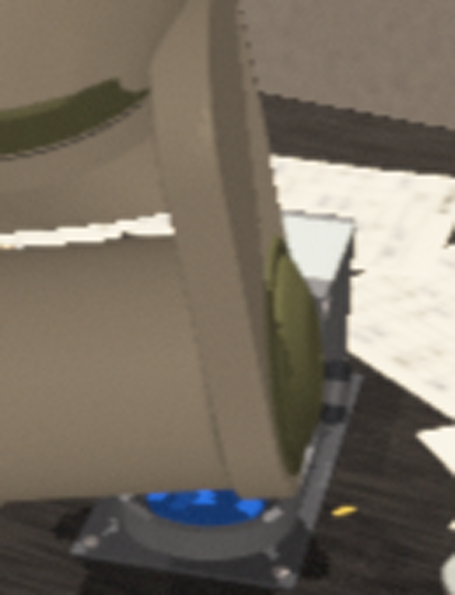

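View pics/t4.png

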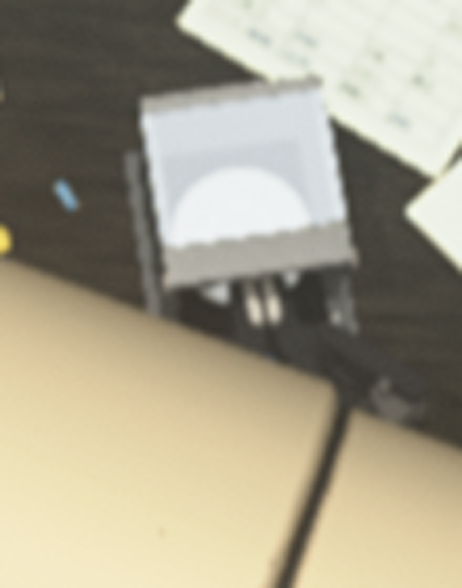

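Call:
move_arm(targets=[-2.2,3.9,-0.3,0,0,0,-2.2,3.9,-0.3,0,0,0,-2.2,3.9,-0.3,0,0,0,-2.2,3.9,0,0,0,0,-2.2,3.9,0,0,0,0])

```text
time_s: 6.75
position: [0.6079, 0.0622, 0.0403]
tool_rot: [[-0.486, 0.843, 0.23], [-0.119, 0.198, -0.973], [-0.866, -0.5, 0.004]]
ft_force: [-2.0, -0.2, -0.4]
grip_width: 0.0001
```

```bash
python3 - <<'E'
from kin import *
from rig import get_image
o=st()
for n in("scene","top"):
    d=get_image(n); np.savez(f"{n}5.npz",**d)
crop(np.load("top5.npz"),290,160,110,140,4.2,"pics/t5.png")
E
```

```text
t 6.75 tcpD [27.2  0.4 40.3] tipD [34.2  0.5 36.3] th 30.0 yaw 13.2 zax [ 0.23 -0.97  0.  ] F [-2.  -0.2 -0.4] q [-15.3  41.9 118.4 143.   43.3 -76.7] w 0.0
```

View pics/t5.png

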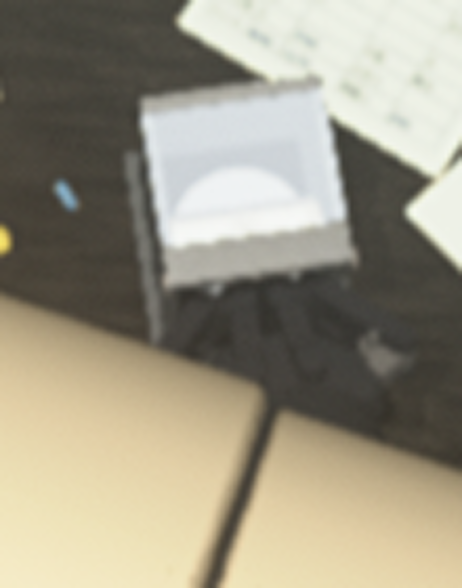

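Call:
move_arm(targets=[0.9,0.5,0,0,0,0,0.9,0.5,0,0,0,0,0.9,0.5,0,0,0,0,0.9,0.5,0,0,0,0,0,0,0,0,0,0])

```text
time_s: 7.48
position: [0.6076, 0.062, 0.0361]
tool_rot: [[-0.485, 0.843, 0.23], [-0.118, 0.198, -0.973], [-0.866, -0.5, 0.004]]
ft_force: [-1.1, -0.2, -0.5]
grip_width: 0.0
```

Call:
move_arm(targets=[0.4,0.25,0,0,0,0,0,0,0,0,0,0,0.4,0.25,0,0,0,0,0,0,0,0,0,0,0,0,0,0,0,0])

```text
time_s: 8.1
position: [0.6077, 0.0621, 0.0353]
tool_rot: [[-0.485, 0.843, 0.23], [-0.119, 0.198, -0.973], [-0.866, -0.499, 0.004]]
ft_force: [-2.7, -1.3, 0.4]
grip_width: -0.0002
```

Call:
move_arm(targets=[0.4,0.25,0,0,0,0,0,0,0,0,0,0,0.4,0.25,0,0,0,0,0,0,0,0,0,0,0,0,0,0,0,0])

```text
time_s: 8.72
position: [0.6077, 0.062, 0.0343]
tool_rot: [[-0.485, 0.843, 0.23], [-0.118, 0.198, -0.973], [-0.866, -0.5, 0.004]]
ft_force: [-1.5, -0.0, 0.7]
grip_width: 0.0006
```

Call:
move_arm(targets=[0.4,0.25,0,0,0,0,0,0,0,0,0,0,0.4,0.25,0,0,0,0,0,0,0,0,0,0,0,0,0,0,0,0])

```text
time_s: 9.35
position: [0.6078, 0.0621, 0.0335]
tool_rot: [[-0.485, 0.844, 0.23], [-0.119, 0.198, -0.973], [-0.866, -0.499, 0.004]]
ft_force: [-2.5, 0.2, 0.4]
grip_width: -0.0003
```

Call:
move_arm(targets=[0.4,0.25,0,0,0,0,0,0,0,0,0,0,0.4,0.25,0,0,0,0,0,0,0,0,0,0,0,0,0,0,0,0])

```text
time_s: 9.98
position: [0.608, 0.0621, 0.0332]
tool_rot: [[-0.483, 0.844, 0.23], [-0.118, 0.198, -0.973], [-0.867, -0.498, 0.004]]
ft_force: [-4.2, 0.0, 7.2]
grip_width: 0.0001
```

Call:
move_arm(targets=[1,-1.74,0,0,0,0,2,-3.48,0,0,0,0,2,-3.48,0,0,0,0,2,-3.48,0,0,0,0,1,-1.74,0,0,0,0])

```text
time_s: 10.6
position: [0.5926, 0.0582, 0.0332]
tool_rot: [[-0.483, 0.845, 0.23], [-0.118, 0.198, -0.973], [-0.868, -0.497, 0.005]]
ft_force: [1.6, -0.0, 5.7]
grip_width: -0.0
```

```bash
python3 - <<'E'
from kin import *
from rig import get_image
o=st()
for n in("scene","top"):
    d=get_image(n); np.savez(f"{n}6.npz",**d)
crop(np.load("top6.npz"),290,160,110,140,4.2,"pics/t6.png")
crop(np.load("scene6.npz"),280,150,130,170,3.5,"pics/s6.png")
E
```

```text
t 10.6 tcpD [11.4 -0.  33.2] tipD [18.4 -0.  29.3] th 29.8 yaw 13.2 zax [ 0.23 -0.97  0.  ] F [ 1.6 -0.   5.7] q [-16.6  43.  121.1 143.8  46.8 -79.5] w -0.0
```

View pics/t6.png

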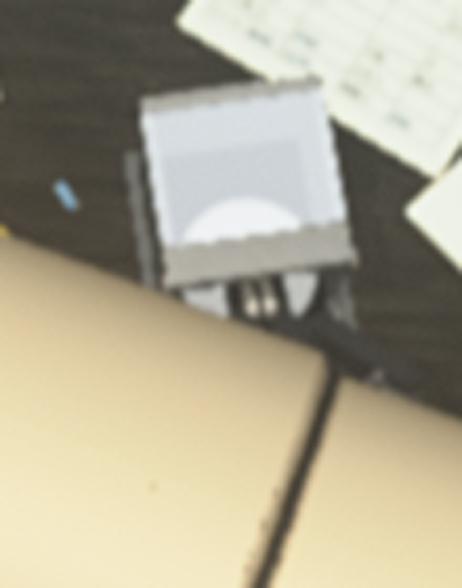

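Call:
move_arm(targets=[1.15,-1.65,0,0,0,0,1.5,-2.6,0,0,0,0,1.5,-2.6,0,0,0,0,1.5,-2.6,0,0,0,0,1.5,-2.6,0,0,0,0])

```text
time_s: 11.32
position: [0.5792, 0.0549, 0.0332]
tool_rot: [[-0.482, 0.845, 0.23], [-0.119, 0.198, -0.973], [-0.868, -0.497, 0.005]]
ft_force: [2.2, 0.2, 6.5]
grip_width: 0.0002
```

```bash
python3 - <<'E'
from kin import *
from rig import get_image
o=st()
for n in("scene","top"):
    d=get_image(n); np.savez(f"{n}7.npz",**d)
crop(np.load("top7.npz"),290,160,110,140,4.2,"pics/t7.png")
crop(np.load("scene7.npz"),280,150,130,170,3.5,"pics/s7.png")
E
```

```text
t 11.32 tcpD [-2.4 -0.1 33.2] tipD [ 4.5 -0.1 29.2] th 29.8 yaw 13.2 zax [ 0.23 -0.97  0.  ] F [2.2 0.2 6.5] q [-17.7  43.1 123.3 143.7  48.9 -81.1] w 0.0
```

View pics/t7.png

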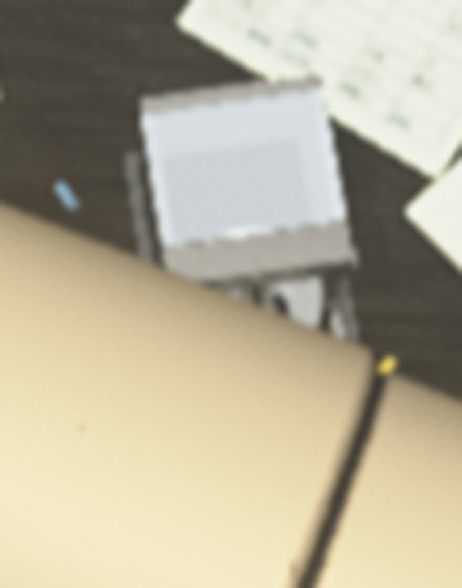

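View pics/s7.png

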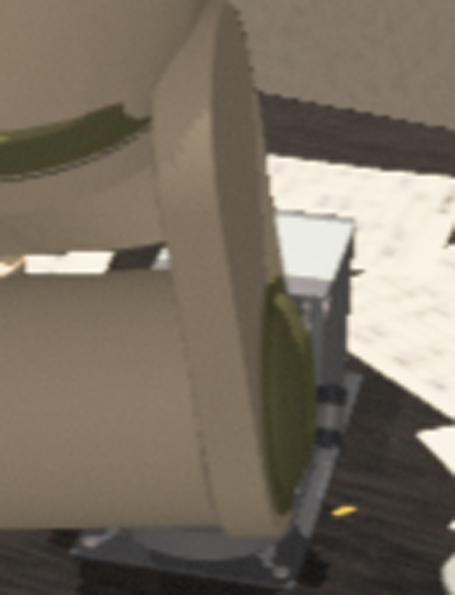

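```bash
python3 - <<'E'
from h import *
T=np.load("top7.npz")
for v in((238,167),(242,198),(241,226)): print(D(ray(T,290+v[0]/4.2,160+v[1]/4.2,.0186)))
E
```

```text
[69.2 -5.4 18.6]
[53.8 -4.8 18.6]
[40.2 -2.1 18.6]
```

Call:
move_arm(targets=[1.75,-3.03,0,0,0,0,1.75,-3.03,0,0,0,0,1.75,-3.03,0,0,0,0,1.75,-3.03,0,0,0,0,1.75,-3.03,0,0,0,0])

```text
time_s: 12.05
position: [0.562, 0.0509, 0.033]
tool_rot: [[-0.483, 0.845, 0.23], [-0.119, 0.198, -0.973], [-0.868, -0.497, 0.005]]
ft_force: [1.7, 1.1, 4.8]
grip_width: -0.0003
```

```bash
python3 - <<'E'
from kin import *
o=st()
E
```

```text
t 12.05 tcpD [-20.1  -0.1  33. ] tipD [-13.2  -0.1  29. ] th 29.8 yaw 13.2 zax [ 0.23 -0.97  0.  ] F [1.7 1.1 4.8] q [-19.3  43.3 126.2 143.5  51.6 -83.2] w -0.0
```

Call:
move_arm(targets=[1.95,-2.93,0,0,0,0,1.75,-3.03,0,0,0,0,1.75,-3.03,0,0,0,0,1.75,-3.03,0,0,0,0,1.75,-3.03,0,0,0,0])

```text
time_s: 12.68
position: [0.5449, 0.0469, 0.0327]
tool_rot: [[-0.483, 0.845, 0.23], [-0.119, 0.198, -0.973], [-0.868, -0.497, 0.005]]
ft_force: [2.5, 0.8, 6.1]
grip_width: -0.0001
```

```bash
python3 - <<'E'
from kin import *
from rig import get_image
o=st()
for n in("scene","top"):
    d=get_image(n); np.savez(f"{n}8.npz",**d)
crop(np.load("top8.npz"),290,160,110,140,4.2,"pics/t8.png")
crop(np.load("scene8.npz"),280,150,130,170,3.5,"pics/s8.png")
E
```

```text
t 12.68 tcpD [-37.6  -0.2  32.7] tipD [-30.7  -0.2  28.7] th 29.8 yaw 13.2 zax [ 0.23 -0.97  0.  ] F [2.5 0.8 6.1] q [-21.   43.8 129.1 143.2  54.4 -85.5] w -0.0
```

View pics/t8.png

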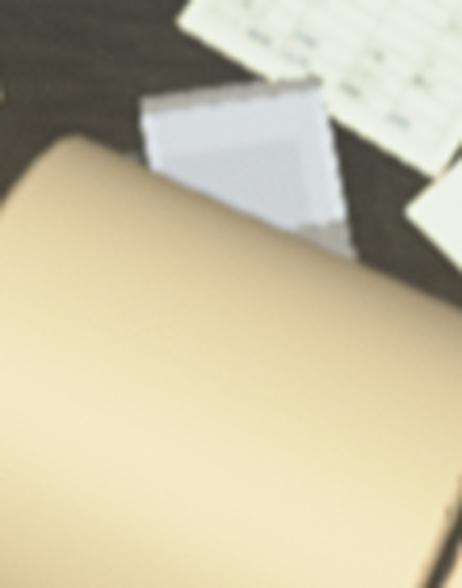

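View pics/s8.png

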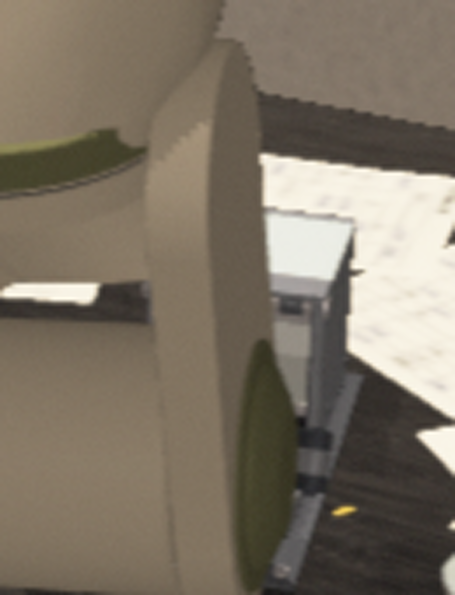

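Call:
move_arm(targets=[1.6,-2.55,0,0,0,0,1.5,-2.6,0,0,0,0,1.5,-2.6,0,0,0,0,1.5,-2.6,0,0,0,0,1.5,-2.6,0,0,0,0])

```text
time_s: 13.4
position: [0.5302, 0.0434, 0.0325]
tool_rot: [[-0.483, 0.845, 0.23], [-0.119, 0.198, -0.973], [-0.867, -0.498, 0.005]]
ft_force: [2.5, 0.2, 6.9]
grip_width: -0.0002
```

```bash
python3 - <<'E'
from kin import *
o=st()
E
```

```text
t 13.4 tcpD [-52.7  -0.2  32.5] tipD [-45.7  -0.2  28.5] th 29.8 yaw 13.2 zax [ 0.23 -0.97  0.  ] F [2.5 0.2 6.9] q [-22.6  44.4 131.7 142.8  57.  -87.6] w -0.0
```

Call:
move_arm(targets=[0.75,-1.3,0,0,0,0,0.75,-1.3,0,0,0,0,0.75,-1.3,0,0,0,0,0.75,-1.3,0,0,0,0,0,0,0,0,0,0])

```text
time_s: 14.02
position: [0.5241, 0.0421, 0.0322]
tool_rot: [[-0.484, 0.844, 0.23], [-0.118, 0.198, -0.973], [-0.867, -0.499, 0.004]]
ft_force: [0.8, -0.6, 5.6]
grip_width: 0.0002
```

```bash
python3 - <<'E'
from kin import *
o=st()
E
```

```text
t 14.03 tcpD [-58.9  -0.1  32.2] tipD [-52.   -0.1  28.3] th 29.9 yaw 13.2 zax [ 0.23 -0.97  0.  ] F [ 0.8 -0.6  5.6] q [-23.3  44.7 132.7 142.6  58.  -88.5] w 0.0
```

Call:
move_arm(targets=[0.75,-0.8,0,0,0,0,0.5,-0.87,0,0,0,0,0.5,-0.87,0,0,0,0,0.5,-0.87,0,0,0,0,0,0,0,0,0,0])

```text
time_s: 14.65
position: [0.5202, 0.0412, 0.032]
tool_rot: [[-0.484, 0.844, 0.23], [-0.118, 0.197, -0.973], [-0.867, -0.499, 0.004]]
ft_force: [2.3, 0.2, 5.9]
grip_width: 0.0003
```

```bash
python3 - <<'E'
from kin import *
o=st()
E
```

```text
t 14.65 tcpD [-62.9  -0.2  32. ] tipD [-56.   -0.2  28. ] th 29.9 yaw 13.2 zax [ 0.23 -0.97  0.  ] F [2.3 0.2 5.9] q [-23.8  45.  133.4 142.5  58.8 -89.2] w 0.0
```

Call:
move_arm(targets=[-8.7,-5,0,0,0,0,-11.4,-14.3,0,0,0,0,-11.4,-14.3,0,0,0,0,-11.4,-14.3,0,0,0,0,-11.4,-14.3,0,0,0,0])

```text
time_s: 15.28
position: [0.4929, 0.0355, 0.1101]
tool_rot: [[-0.488, 0.842, 0.23], [-0.119, 0.197, -0.973], [-0.865, -0.502, 0.004]]
ft_force: [-0.3, 0.3, 1.3]
grip_width: -0.0001
```

```bash
python3 - <<'E'
from kin import *
from rig import get_image
o=st()
for n in("scene","top"):
    d=get_image(n); np.savez(f"{n}9.npz",**d)
crop(np.load("top9.npz"),290,160,110,140,4.2,"pics/t9.png")
crop(np.load("scene9.npz"),280,150,130,170,3.5,"pics/s9.png")
E
```

```text
t 15.28 tcpD [-90.9   0.5 110.1] tipD [-84.    0.5 106.1] th 30.1 yaw 13.2 zax [ 0.23 -0.97  0.  ] F [-0.3  0.3  1.3] q [-27.3  28.8 135.  131.2  48.3 -76.2] w -0.0
```

View pics/t9.png

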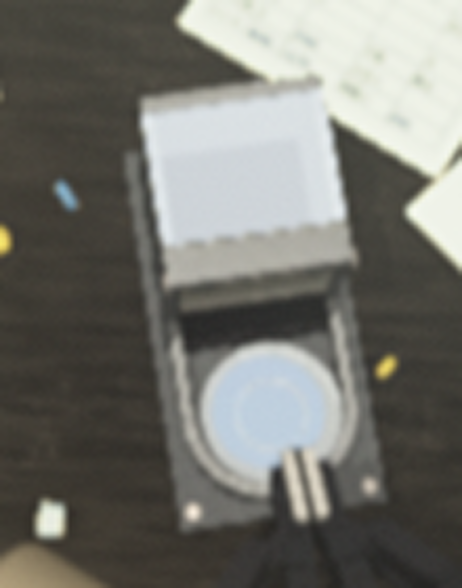

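View pics/s9.png

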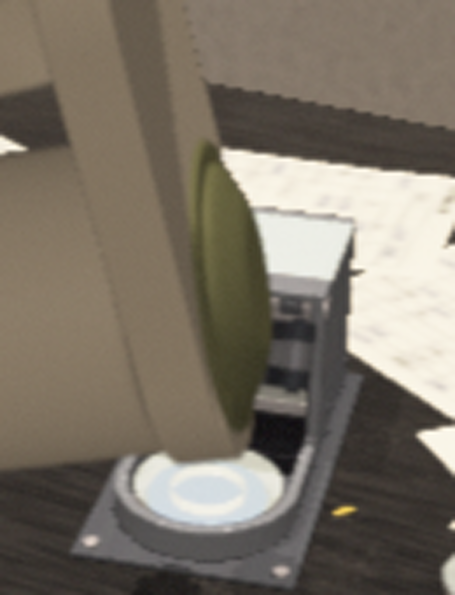

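```bash
python3 - <<'E'
from h import *
T=np.load("top9.npz")
f=lambda u,v,z:D(ray(T,290+u/4.2,160+v/4.2,z))
print("rear",f(270,343,.0176),"left",f(202,418,.0176),"right",f(345,400,.0176),"ring",f(270,412,.02))
im=T["pixels"][:,:,::-1].copy(); a=np.linspace(0,6.28,80)
im=cv2.resize(im[160:300,290:400],None,fx=4.2,fy=4.2,interpolation=cv2.INTER_CUBIC)
for cx,col in((-48,(0,0,255)),(-44,(0,255,0))):
    q=np.array([(proj(T,Wd(cx+33*np.cos(k),33*np.sin(k),17.6))-[290,160]+.5)*4.2-.5 for k in a]); cv2.polylines(im,[q.astype(int)],True,col,1)
cv2.imwrite("pics/ov9.png",im)
E
```

```text
rear [-17.8  -6.5  17.6] left [-48.2  30.7  17.6] right [-49.9 -36.7  17.6] ring [-50.6  -0.9  20. ]
```

View pics/ov9.png

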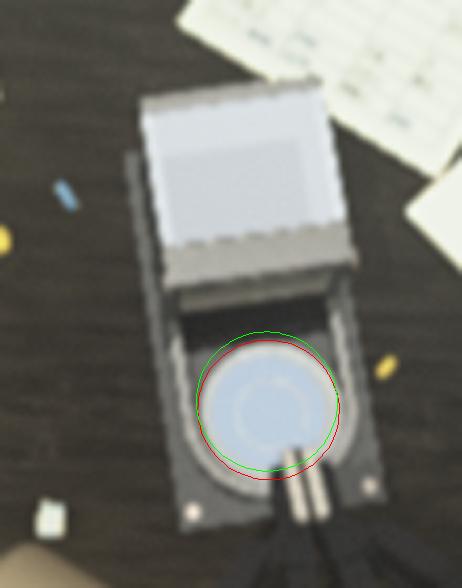

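Call:
move_arm(targets=[8.1,13.9,0,0,0,0,8.1,13.9,0,0,0,0,8.1,13.9,0,0,0,0,8.1,13.9,0,0,0,0,8.1,13.9,0,0,0,0])

```text
time_s: 16.0
position: [0.5328, 0.0445, 0.0387]
tool_rot: [[-0.487, 0.842, 0.23], [-0.119, 0.197, -0.973], [-0.865, -0.501, 0.004]]
ft_force: [-0.4, 0.4, 0.5]
grip_width: 0.0001
```

```bash
python3 - <<'E'
from kin import *
o=st()
E
```

```text
t 16.0 tcpD [-49.9   0.2  38.7] tipD [-43.    0.2  34.7] th 30.1 yaw 13.2 zax [ 0.23 -0.97  0.  ] F [-0.4  0.4  0.5] q [-22.2  42.9 131.  142.3  55.  -85.9] w 0.0
```

Call:
move_arm(targets=[1.3,0.7,0,0,0,0,1.3,0.7,0,0,0,0,1.3,0.7,0,0,0,0,1.3,0.7,0,0,0,0,0.5,0.3,0,0,0,0])

```text
time_s: 16.62
position: [0.5327, 0.0442, 0.0336]
tool_rot: [[-0.485, 0.844, 0.23], [-0.119, 0.197, -0.973], [-0.866, -0.499, 0.004]]
ft_force: [-0.3, 0.6, 0.0]
grip_width: 0.0001
```

Call:
move_arm(targets=[0.4,0.25,0,0,0,0,0,0,0,0,0,0,0.4,0.25,0,0,0,0,0,0,0,0,0,0,0,0,0,0,0,0])

```text
time_s: 17.25
position: [0.5328, 0.0443, 0.0328]
tool_rot: [[-0.485, 0.844, 0.23], [-0.119, 0.198, -0.973], [-0.867, -0.499, 0.004]]
ft_force: [-0.6, -0.9, 2.8]
grip_width: -0.0003
```

Contact. Press down in small steps.

Call:
move_arm(targets=[0.4,0.25,0,0,0,0,0,0,0,0,0,0,0.4,0.25,0,0,0,0,0,0,0,0,0,0,0,0,0,0,0,0])

```text
time_s: 17.88
position: [0.5329, 0.0444, 0.0323]
tool_rot: [[-0.484, 0.844, 0.23], [-0.118, 0.198, -0.973], [-0.867, -0.498, 0.004]]
ft_force: [-2.8, 0.1, 7.0]
grip_width: 0.0001
```

Call:
move_arm(targets=[0.4,0.25,0,0,0,0,0.4,0.25,0,0,0,0,0.4,0.25,0,0,0,0,0,0,0,0,0,0,0,0,0,0,0,0])

```text
time_s: 18.5
position: [0.533, 0.0444, 0.0309]
tool_rot: [[-0.484, 0.844, 0.23], [-0.118, 0.198, -0.973], [-0.867, -0.498, 0.004]]
ft_force: [-3.0, -1.3, 7.9]
grip_width: -0.0003
```

Call:
move_arm(targets=[0.4,0.25,0,0,0,0,0.4,0.25,0,0,0,0,0.4,0.25,0,0,0,0,0,0,0,0,0,0,0,0,0,0,0,0])

```text
time_s: 19.12
position: [0.533, 0.0444, 0.0295]
tool_rot: [[-0.484, 0.844, 0.23], [-0.118, 0.198, -0.973], [-0.867, -0.498, 0.004]]
ft_force: [-3.1, -0.5, 7.8]
grip_width: -0.0003
```

Call:
move_arm(targets=[0.4,0.25,0,0,0,0,0.4,0.25,0,0,0,0,0.4,0.25,0,0,0,0,0,0,0,0,0,0,0,0,0,0,0,0])

```text
time_s: 19.75
position: [0.5332, 0.0444, 0.0285]
tool_rot: [[-0.482, 0.845, 0.23], [-0.118, 0.198, -0.973], [-0.868, -0.497, 0.005]]
ft_force: [-3.5, -0.9, 11.0]
grip_width: -0.0001
```

Call:
move_arm(targets=[0.4,0.25,0,0,0,0,0.4,0.25,0,0,0,0,0,0,0,0,0,0,0,0,0,0,0,0,0,0,0,0,0,0])

```text
time_s: 20.38
position: [0.5334, 0.0445, 0.0284]
tool_rot: [[-0.48, 0.846, 0.23], [-0.118, 0.198, -0.973], [-0.869, -0.495, 0.005]]
ft_force: [-7.0, -1.2, 18.2]
grip_width: 0.0002
```

Call:
move_arm(targets=[0.4,0.25,0,0,0,0,0,0,0,0,0,0,0,0,0,0,0,0,0,0,0,0,0,0,0,0,0,0,0,0])

```text
time_s: 21.0
position: [0.5335, 0.0445, 0.0283]
tool_rot: [[-0.48, 0.847, 0.23], [-0.118, 0.198, -0.973], [-0.87, -0.494, 0.005]]
ft_force: [-8.0, -1.3, 20.1]
grip_width: 0.0
```

Call:
move_arm(targets=[-3,-2,0,0,0,0,-8.7,-5,0,0,0,0,-11.4,-14.3,0,0,0,0,-13,-16,0,0,0,0,-13,-16,0,0,0,0])

```text
time_s: 21.62
position: [0.5114, 0.0396, 0.0958]
tool_rot: [[-0.486, 0.843, 0.23], [-0.119, 0.197, -0.973], [-0.866, -0.5, 0.004]]
ft_force: [-0.3, -1.0, -0.1]
grip_width: 0.0002
```

```bash
python3 - <<'E'
from kin import *
o=st()
EXt=o["tool_rot"].T@EX; print(EXt, o["tool_rot"].T@EZ)
for x,z in((-90,250),(-90,330),(-120,330)): print(ik(Wd(x,0,z),o["tool_rot"],P,o["q"]))
E
```

```text
t 21.62 tcpD [-71.9   0.3  95.8] tipD [-64.9   0.3  91.8] th 30.0 yaw 13.2 zax [ 0.23 -0.97  0.  ] F [-0.3 -1.  -0.1] q [-24.8  31.9 132.7 134.6  48.4 -77.7] w 0.0
[-0.50030972  0.86583879  0.00365718] [-0.86582965 -0.50032187  0.00412855]
(array([-27.28656021,   3.9672018 , 122.4346883 ,  88.80280027,
        34.19241771, -21.93400109]), np.float64(1.1102230246251565e-13))
(array([-27.28656022,  -4.30254798, 113.16014543,  65.12241744,
        38.266395  ,   7.18512388]), np.float64(2.220446049250313e-13))
(array([-32.1050772 ,  -8.00626566, 116.15305278,  65.09142403,
        42.71080558,   5.21576012]), np.float64(7.979225505035704e-12))
```

Call:
move_arm(targets=[-17.3,-10,5,0,0,0,-17.3,-10,10,0,0,0,-17.3,-10,15,0,0,0,-17.3,-10,20,0,0,0,-17.3,-10,20,0,0,0])

```text
time_s: 22.25
position: [0.5275, -0.0288, 0.1963]
tool_rot: [[-0.486, 0.843, 0.229], [-0.119, 0.196, -0.973], [-0.866, -0.5, 0.005]]
ft_force: [-0.5, 0.3, -0.5]
grip_width: -0.0001
```

Call:
move_arm(targets=[-17.3,-10,20,0,0,0,-17.3,-10,25,0,0,0,-17.3,-10,25,0,0,0,-17.3,-10,25,0,0,0,-17.3,-10,20,0,0,0])

```text
time_s: 22.88
position: [0.5539, -0.1406, 0.2966]
tool_rot: [[-0.486, 0.844, 0.229], [-0.118, 0.196, -0.973], [-0.866, -0.5, 0.005]]
ft_force: [1.0, -0.4, 0.0]
grip_width: 0.0003
```

```bash
python3 - <<'E'
from kin import *
from rig import get_image
o=st()
for n in("scene","top"):
    d=get_image(n); np.savez(f"{n}10.npz",**d); cv2.imwrite(f"pics/{n}10.png",d["pixels"][:,:,::-1])
crop(np.load("top10.npz"),290,160,110,140,4.2,"pics/t10.png")
crop(np.load("scene10.npz"),280,180,130,140,4,"pics/s10.png")
E
```

```text
t 22.88 tcpD [ -71.4 -184.8  296.6] tipD [ -64.5 -184.8  292.6] th 30.0 yaw 13.1 zax [ 0.23 -0.97  0.  ] F [ 1.  -0.4  0. ] q [-46.3  10.3 103.8  69.6  52.6  -9.1] w 0.0
```

View pics/t10.png

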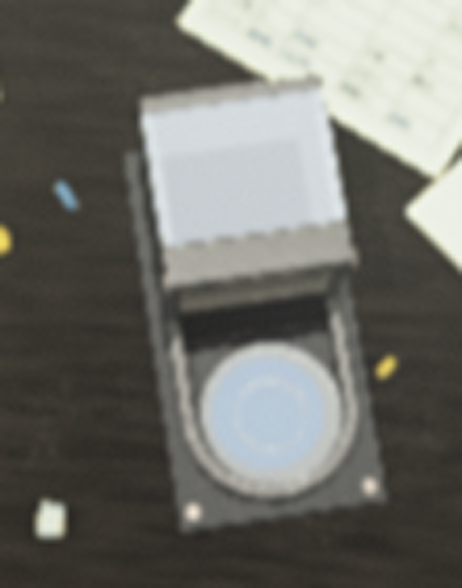

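View pics/scene10.png

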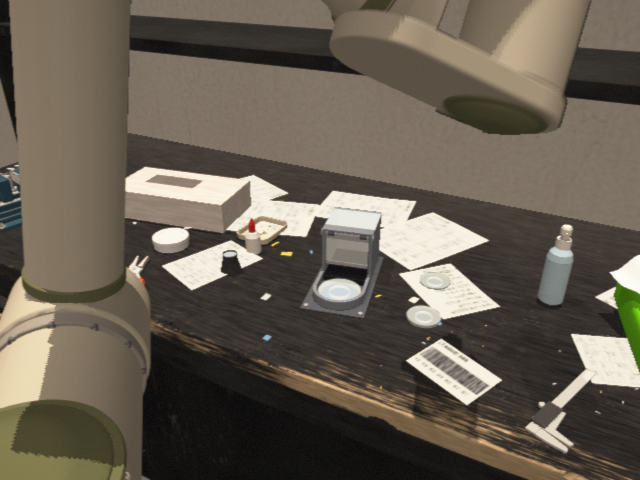

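View pics/s10.png

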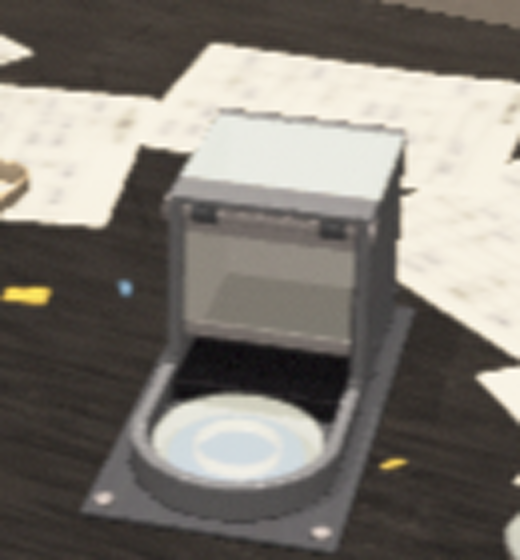

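```bash
python3 - <<'E'
from kin import *
from rig import env
a=np.load("top0.npz");b=np.load("top10.npz")
for r in((235,205,40,70),):
    x,y,w,h=r; print("bystander diff",np.abs(a["pixels"][y:y+h,x:x+w].astype(int)-b["pixels"][y:y+h,x:x+w]).mean())
print(np.median(b["z_map"][250:262,348:358]), D(pt(b,353,257)))
print(env.close_job()); st()
E
```

```text
bystander diff 0.7904761904761904
0.91982734 [-47.8   1.1  18.8]
the job is handed in; nothing more can be done
None
the job is handed in; nothing more can be done
```

I drew the lens out to the blocking seat and pressed it fully home. I handed the job in at about 23 s of robot time.

I reached in past the flap with the shut fingers, tilted 30° down, so the hand held the flap open. I pressed on the lens with about 5–7 N and drew it about 90 mm along the slideway to the seat. I then pressed on its centre until it stopped.

**Last checks:**
- **Seat:** the fingertips went down about 4.0 mm while pressing, then the force rose from 8 N to 20 N with no more movement. That fits the seat being fully home. The depth reading on the lens crown was 18.8 mm against the nominal 17 mm, which is within about the 2 mm camera error.
- **Lens:** it lies inside the stop and clear of the slideway end. The pictures put its centre about 2 mm toward the stop and slightly to one side of the seat's middle. The play is 2.5 mm.
- **Flap:** it hangs shut in the final pictures.
- **Loupe and bottle:** before and after pictures show neither has moved.
- **Robot:** it ended raised well clear, touching nothing.

**Disagreement:** the top camera showed the tool about 2–3 mm to the right of where the robot's own pose put it. I allowed for that roughly, and it caused no contact with the side walls.

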